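# Pack and wedge the overhanging stake arm, and hold the wedge tight

## Robot

A 7-joint arm with a two-finger parallel gripper is mounted at the origin on the work surface. World frame = base frame: x ahead of the robot, y to its left, z up, the work surface at z = 0. Lengths are in mm, angles in rad, forces in N, time in s.
With the tool pointing down it reaches from about 400 to 925 mm from the base axis. Payload 4.1 kg.
Tool frame: the origin (TCP) lies between the finger pads; the fingertips stand 19 mm ahead of it and the grasp point (between the pads) is the TCP; z points along the fingers, x is the direction in which the jaws open and shut, and the axes are right-handed (so a half turn about z gives the same grasp; the last joint's range is limited). The gripper opens to 85 mm and grips with 20 to 120 N. Pads are 22 mm wide; open, the fingers measure 114 mm over their backs; the gripper's body (76 mm by 85 mm) begins 54 mm behind the grasp point. The pads swing forward as they close: fully open they stand 13 mm farther back than shut.
Start: joints at [-1.421, 0.398, 0.045, 1.537, -0.019, 1.207, -0.051], TCP at [160.032, 630.024, 250.347] pointing down, gripper open.
Joint ranges: [-2.82, 2.82], [-0.49, 2.23], [-1.37, 1.46], [0, 2.46], [-1.36, 4.5], [0.23, 2], [-2.94, 2.94]. Speed limits (rad/s): [2.57, 2.57, 3.14, 3.14, 3.14, 3.14, 3.14].

## Interface

Orientations are given as [roll, pitch, yaw] about the fixed x, y, z axes, in that order (R = Rz(yaw) Ry(pitch) Rx(roll)).
In Python, from plant import env gives the robot as it stands. The module is installed in compiled form; this text tells all that it offers.
- The arm moves only by the tool carry_out, never from a script. Its arguments are lists of equal length, an entry for each row: "linear": the shift along the world's x, y, z in m, a list of three; "roll": the turn about the world's z in rad. In form: {"linear": [[tx, ty, tz], ...], "roll": [roll, ...]}. A call has exactly 10 rows; each row is the pose to reach, as a shift and turn from the pose commanded when the call began; what a row does not reach only later rows make up. A row lasts 1/12 s, in which the tool goes at most 41.7 mm and 7.16 degrees, less where a joint would pass 70% of its speed; a pose out of reach is approached as far as the arm can. A call with a gripper value outside its range is refused whole. "gripper" is the finger opening in m, from 0 to 0.0854, set as the call begins (left out, the last holds). The fingers move at their own pace and stop on an object; "newtons" is the grip in N (left out, the last holds). Time passes only in rows, so rows that repeat a pose let the fingers close, or fill a call up. It gives the time, the measured TCP pose, the force and the opening at its end, in the units of the state.
- env.read_state(): the state, without advancing time (a new reading comes with each control period).
- env.grab_frame(name): name is "side" or "top" or "wrist"; returns a dict with "color" (420x560x3 uint8, red, green, blue), "z_map" (420x560 float32, mm along the optical axis (not along the pixel's ray), 0 where there is no reading), "K" (3x3 intrinsics, pixels), "D" ([k1, k2, p1, p2, k3] as OpenCV has them; the pictures are not rectified), "origin" and "rotation" of the camera in the world. Camera axes: x right, y down, z forward; pixel columns grow to the right and rows downward; lengths in mm; the calibration is good to about 2 mm. A picture is of the moment at which its call begins.
- env.finish_job(): hands the job in, once; it reports no verdict.
Trained networks look in a picture, given as the dict that the camera call returned (one of the last four; its "shot" number tells which), for a name from the list of things; names that differ only in an ending like _2 or _b are one class to them, and where a whole thing is asked for, a point or a joint stands for the part that bears it (a point fixed in the world has none). Each returns a list of dicts, best first, with "score" (0 to 1); they miss things now and then, are a little off and sometimes report something else, mostly with a low value. They report only what shows in the picture. A call takes as long as a camera call. They do not tell look-alikes from the thing itself.
- env.search_frame(query, picture): "extent" ([centre column, centre row, width, height] in pixels, round what is visible of it).
- env.silhouettes(query, picture): "mask" (420x560 bool, what is visible of it) and "extent" ([centre column, centre row, width, height] in pixels, round what is visible of it).
- env.place_of(query, picture): "xy" ([column, row] in pixels: a listed point, or the origin of a listed thing).
The state is a dict: "time": time; "joints": joint angles; "joint_vel": joint speeds; "joint_torque": joint torques, N m; "tool_pos": TCP position; "tool_rot": TCP orientation; "ft_force": force on the tool from outside, world axes, zero at the start; "wrist_torque": the same for the moment, N m; "width": finger opening in mm.
Only numpy, scipy, OpenCV 4.12 (cv2) and the standard library are available. Lean on these libraries where they do the work, as an engineer would, in place of code of your own. Each camera call takes 0.05 s, during which the arm holds its last target. There are 200 camera calls.

## Task

Prop the free end of the stake arm off the iron block so it will not spring under the hammer: lay hardwood packers flat on the block under the end of the arm, in line with it and squarely one on another with about 5 cm of each in under the arm, one or two as the gap needs, so that the wedge will bite about midway (its tip 3 to 10 cm in under the arm). Then slide the wedge, thin end first and in line with the arm, in between the top packer and the arm until you feel it go tight, without ramming it. Finish still gripping the wedge and keeping a steady push on it so that it stays tight, and leave the other things on the bench where they are.

Things in the scene. Friction and masses are not known exactly. Their poses are not given: they have to be found in the camera images.
- bar_end (a point): middle of the LOWER edge of the free end of the stake arm, a level 30 mm square steel bar clamped in the vise and reaching out over the iron block. z: height of the bar's underside (74 to 93 mm, varies). Axes: y along the bar, from the free end back towards the vise; x across it; z up. Nothing tall stands beyond the free end.
- stake_bar: the stake arm itself (steel, fixed, does not give), 30 mm thick: axes as bar_end; origin on its underside 270 mm back from the free end. A domed stake head (60 mm across, 56 mm tall) stands on top of it, its middle 95 mm back from the end.
- block: fixed iron block on the bench under the free end of the stake arm, 100 (x) x 200 (y) x 50 mm high, flat top. Origin: centre of its underside; its y runs along the bar (within about 3 degrees). It reaches at least 60 mm in under the bar from the free end and at least 80 mm out beyond it.
- block_top (a point): centre of the block's top face, 50 mm above the bench. The open gap under the arm is bar_end z minus block_top z: 24 to 43 mm.
- packer_a: loose hardwood packer, a flat plain slip 140 x 40 x 12 mm, lying flat. Origin: centre of its underside; x along the 140 mm length, y across the 40 mm width, z up. Mass about 50 g. The three packers are alike.
- packer_b: loose hardwood packer, a flat plain slip 140 x 40 x 12 mm, lying flat. Origin: centre of its underside; x along the 140 mm length, y across the 40 mm width, z up. Mass about 50 g. The three packers are alike.
- packer_c: loose hardwood packer, a flat plain slip 140 x 40 x 12 mm, lying flat. Origin: centre of its underside; x along the 140 mm length, y across the 40 mm width, z up. Mass about 50 g. The three packers are alike.
- wedge: loose hardwood wedge 170 mm long, 40 mm wide, 3 mm thick at the thin end rising evenly (1 in 6) to 31 mm at the thick end; flat underside, sloping top. Origin: centre of its underside; x towards the THIN end, y across, z up. About 90 g. Grip the thick end across the width. It is tight once it resists a push of about 10 N along the arm; pressed down on a packer it rubs, which feels alike.
- wedge_tip (a point): middle of the wedge's thin end, at its underside.
- vise: bench vise that clamps the stake arm: fixed, up to 130 mm high, about 320 mm long across the bar (screw handle towards the robot), jaws 110 mm wide. Origin: centre of its foot on the bench.
- copper_dish: bystander: round copper dish, 72 mm across, 28 mm high, standing among the packers. Origin: centre of its underside.
- bench_plate: bystander: small square steel plate 55 x 55 x 18 mm, among the packers. Origin: centre of its underside.
- hammer: bystander: hammer 260 mm long lying on the far side of the bench, along y. Origin: on its underside, near its middle.
- jar: bystander: jar with a yellow lid, 64 mm across, 90 mm high, on the robot's left. Origin: centre of its underside.
- pickle_bottle: bystander: white plastic bottle with a blue cap, 90 mm across, 170 mm high, far right. Origin: centre of its underside.
- firebrick: bystander: firebrick 110 x 75 x 32 mm, right. Origin: centre of its underside.
- collar: bystander: brass ring 52 mm across, 20 mm high, right. Origin: centre of its underside.
Things that resemble listed ones, but are neither listed nor needed, are in the scene too. Leave any green or turquoise look-alike of the packer_a alone.

How it is judged:
By the outcome, as a careful person would: the job done as asked, in the order asked, and still so for the second after the job is handed in, while the arm keeps its last pose, push and grip.
It also fails if it takes over 59 s, if anything falls off the work surface, if the arm or the gripper's body presses on something with over 40 N, if the wrist force passes 120 N, or if a joint passes its speed limit or range.

## Working session

There is one attempt and no reset: what is moved stays moved. The work goes in short steps, Python scripts to look and compute and a tool call to move; the robot and the scene stay as the last step left them, time stands still between calls to the robot, and variables do not carry over. Pictures are saved under pics/ and viewed, about 8 in all and at most 12, crops included, and the job is handed in when it is done.

Besides the shell and the picture viewer there is one more tool, called after "Emit:" as a command line: name --pt "numbers of a row" for each row, then --argument value for the rest. carry_out: Moves the arm, as the interface text tells. Its arguments: {"type":"object","properties":{"linear":{"type":"array","items":{"type":"array","items":{"type":"number"}}},"roll":{"type":"array","items":{"type":"number"}},"gripper":{"type":"number"},"newtons":{"type":"number"}},"required":["linear","roll"]}

```bash
mkdir -p pics; cat > h.py <<'E'
import numpy as np, cv2
from plant import env
def save(p,name): cv2.imwrite('pics/'+name+'.png',cv2.cvtColor(p['color'],cv2.COLOR_RGB2BGR))
def world(p,uv,z=None):
    """pixels -> world; by depth map, or on plane at height z"""
    uv=np.atleast_2d(np.asarray(uv,float))
    n=cv2.undistortPoints(uv[:,None],p['K'],np.array(p['D'],float))[:,0]
    r=np.c_[n,np.ones(len(n))]; R=np.array(p['rotation']); R=R if R.shape==(3,3) else None
    o=np.array(p['origin']); d=r@R.T
    if z is None: s=p['z_map'][uv[:,1].round().astype(int).clip(0,419),uv[:,0].round().astype(int).clip(0,559)]
    else: s=(z-o[2])/d[:,2]
    return o+d*s[:,None]
def rect(p,m):
    """min area rect on the world xy of a mask's upper face (by depth)"""
    v,u=np.nonzero(cv2.erode(m.astype(np.uint8),np.ones((3,3))))
    W=world(p,np.c_[u,v]); return W
E
cat > a.py <<'E'
from h import *
s=env.read_state(); print(s['time'],s['tool_pos'],s['tool_rot'],s['ft_force'],s['width'])
for c in ['top','side']:
    p=env.grab_frame(c); save(p,c+'0'); print(c,np.round(p['origin']),np.round(p['rotation'],2).tolist(),p['K'][0][0])
    for q in ['packer_a','wedge','block','stake_bar','copper_dish','bench_plate','vise']:
        for d in env.silhouettes(q,p)[:5]:
            if d['score']<.2: continue
            W=rect(p,d['mask']); W=W[np.isfinite(W).all(1)]
            if len(W)<10: continue
            zt=np.percentile(W[:,2],85); T=W[abs(W[:,2]-zt)<6]
            rc=cv2.minAreaRect(T[:,:2].astype(np.float32))
            col=np.median(p['color'][d['mask']],0)
            print(q,round(d['score'],2),np.round(d['extent']),'z',round(zt,1),'rect',np.round(rc[0]),np.round(rc[1]),round(rc[2],1),col)
    for q in ['bar_end','block_top','wedge_tip','wedge','packer_a']:
        for d in env.place_of(q,p)[:5]: print(q,round(d['score'],2),np.round(d['xy']),world(p,d['xy']).round(1))
E
python3 a.py
```

```text
0.0 [159.88463922 629.40900935 249.23578756] [3.14146194e+00 1.95779458e-03 1.32208073e+00] [-0.8332069  -0.81128841 -0.40490295] 85.38327470957238
top [ 335.  -12. 1506.] [-3.03, 0.0, -1.58] 466.3571763400775Traceback (most recent call last):
  File "a.py", line 8, in <module>
    W=rect(p,d['mask']); W=W[np.isfinite(W).all(1)]
  File "h.py", line 16, in rect
    W=world(p,np.c_[u,v]); return W
  File "h.py", line 9, in world
    o=np.array(p['origin']); d=r@R.T
                                 ^^^
AttributeError: 'NoneType' object has no attribute 'T'
```

```bash
sed -i "s/R=np.array(p\['rotation'\]); R=.*/R=Rotation.from_euler('xyz',p['rotation']).as_matrix()/; s/^from plant/from scipy.spatial.transform import Rotation\nfrom plant/" h.py; python3 a.py
```

```text
0.1 [159.90997968 629.467762   249.38142637] [3.14147452e+00 1.73605348e-03 1.32207054e+00] [-0.93432347 -0.00570625  0.52587627] 85.24924116337954
top [ 335.  -12. 1506.] [-3.03, 0.0, -1.58] 466.3571763400775
packer_a 0.81 [236. 256.  45.  19.] z 14.7 rect [340. 127.] [ 33. 133.] 9.3 [ 81. 149.  79.]
packer_a 0.69 [357. 284.  42.  28.] z 14.0 rect [ 250. -253.] [ 35. 132.] 24.2 [ 81. 161. 142.]
packer_a 0.66 [358. 236.  48.  10.] z 14.4 rect [ 410. -265.] [132.  28.] 83.7 [167. 113.  71.]
packer_a 0.63 [356. 169.  47.  18.] z 14.9 rect [ 621. -265.] [133.  35.] 80.5 [168. 114.  72.]
packer_a 0.63 [301. 237.  41.  14.] z 14.6 rect [406. -79.] [131.  34.] 87.8 [165. 112.  70.]
wedge 0.84 [302. 202.  52.  14.] z 26.0 rect [ 518. -123.] [89. 36.] 89.9 [178. 121.  77.]
block 0.89 [225. 185.  63.  39.] z 52.7 rect [574. 164.] [ 99. 197.] 2.4 [64. 61. 54.]
block 0.46 [299. 235.  40.  11.] z 14.6 rect [406. -79.] [131.  32.] 89.4 [165.5 112.   70. ]
stake_bar 0.97 [163. 180. 115.  26.] z 169.2 rect [575. 264.] [47. 51.] 30.9 [138. 130. 116.]
copper_dish 0.83 [300. 165.  19.  22.] z 16.7 rec
[... 1802 characters left out ...]
] 86.0 [224. 214. 190.]
bench_plate 0.47 [269. 306.  23.  49.] z 12.4 rect [ 411. -270.] [136.  33.] 83.8 [201. 124.  75.]
vise 0.95 [240. 142.  90.  52.] z 127.0 rect [589. 431.] [172. 102.] 4.1 [43. 45. 43.]
bar_end 0.78 [277. 164.] [[573.6 166.1 112.6]]
bar_end 0.6 [276. 229.] [[ 261.3 -854.4  750.6]]
block_top 0.81 [277. 181.] [[572.  166.9  47.5]]
wedge_tip 0.76 [275. 229.] [[510.5  -5.1   2. ]]
wedge 0.57 [285. 247.] [[ 506.8 -106.7   19.1]]
packer_a 0.96 [245. 251.] [[402.2 -73.2   8.9]]
packer_a 0.93 [271. 306.] [[ 413.1 -274.8   10.1]]
packer_a 0.91 [201. 320.] [[ 252.5 -262.1   11.3]]
packer_a 0.88 [348. 282.] [[ 613.8 -267.9   10.3]]
packer_a 0.82 [214. 213.] [[354.1 116.7  11.6]]
```

View pics/top0.png

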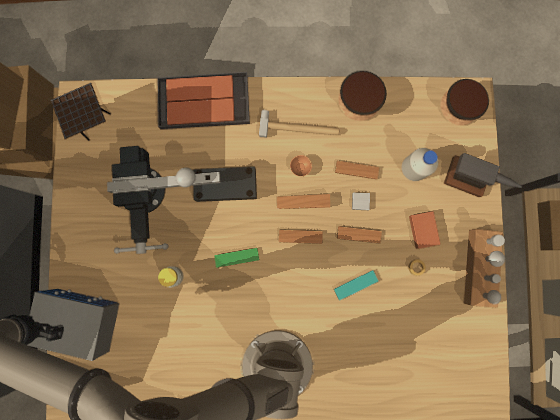

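View pics/side0.png

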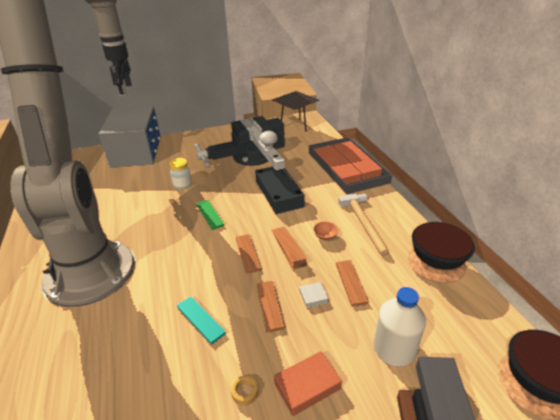

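```bash
cat > b.py <<'E'
from h import *
for c in ['top','side']:
    p=env.grab_frame(c)
    v,u=np.mgrid[0:420,0:560]; W=world(p,np.c_[u.ravel(),v.ravel()])
    W=W[p['z_map'].ravel()>0]
    N=W[(abs(W[:,0]-575)<60)&(W[:,1]>140)&(W[:,1]<380)]
    print(c,'zhist',[(int(b),int(n)) for n,b in zip(*np.histogram(N[:,2],np.arange(40,180,4))) if n>3])
    T=N[(N[:,2]>98)&(N[:,2]<128)&((N[:,1]<230)|(N[:,1]>310))]
    for y in range(150,380,15):
        S=T[(T[:,1]>=y)&(T[:,1]<y+15)]
        if len(S)>2: print(y,len(S),'x',S[:,0].min().round(),S[:,0].max().round(),'y',S[:,1].min().round(),'z',np.percentile(S[:,2],[10,50,90]).round(1))
    B=W[(abs(W[:,0]-575)<40)&(W[:,1]>80)&(W[:,1]<160)&(abs(W[:,2]-50)<8)]; print('block z',np.median(B[:,2]))
    if c=='top': cv2.imwrite('pics/crop.png',cv2.resize(cv2.cvtColor(p['color'][140:220,120:270],cv2.COLOR_RGB2BGR),None,fx=5,fy=5,interpolation=2))
E
python3 b.py
```

```text
top zhist [(40, 45), (44, 256), (48, 418), (52, 172), (56, 17), (88, 6), (92, 8), (96, 17), (100, 14), (104, 16), (108, 19), (112, 56), (116, 224), (120, 202), (124, 34), (152, 15), (156, 19), (160, 34), (164, 70), (168, 84), (172, 59)]
165 42 x 568.0 597.0 y 170.0 z [103.3 117.9 123.1]
180 55 x 567.0 598.0 y 181.0 z [114.7 119.7 123.6]
195 53 x 566.0 597.0 y 195.0 z [114.6 119.  123. ]
210 56 x 565.0 594.0 y 210.0 z [113.4 120.  123.7]
225 16 x 564.0 594.0 y 226.0 z [116.8 120.4 122.7]
300 16 x 557.0 586.0 y 310.0 z [110.2 117.7 122.2]
315 55 x 555.0 586.0 y 315.0 z [111.8 119.2 123. ]
330 58 x 555.0 586.0 y 330.0 z [114.4 119.7 123.5]
345 54 x 554.0 584.0 y 345.0 z [113.5 119.4 122.8]
360 55 x 552.0 585.0 y 361.0 z [113.5 119.3 123.1]
375 16 x 552.0 581.0 y 376.0 z [108.1 119.9 124.8]
block z 49.22220652178112
side zhist [(40, 8), (44, 229), (48, 333), (88, 14), (92, 31), (96, 38), (100, 36), (104, 34), (108, 33), (112, 39), (116, 154), (120, 46), (124, 10), (128, 10), (132, 5), (144, 13), (148, 18), (152, 15), (156, 27), (160, 31), (164, 32), (168, 39), (172, 23)]
165 73 x 569.0 600.0 y 165.0 z [101.3 111.1 119.1]
180 31 x 568.0 598.0 y 180.0 z [106.6 117.6 120.2]
195 31 x 566.0 596.0 y 196.0 z [107.3 118.5 120.9]
210 31 x 564.0 596.0 y 210.0 z [107.2 117.7 119.7]
225 10 x 565.0 590.0 y 225.0 z [115.6 119.5 120.5]
315 14 x 556.0 562.0 y 316.0 z [100.7 110.2 119.6]
330 14 x 555.0 566.0 y 330.0 z [103.3 117.5 120.4]
345 13 x 554.0 570.0 y 347.0 z [102.9 117.4 119.6]
360 25 x 527.0 581.0 y 362.0 z [103.6 117.8 119.6]
375 20 x 515.0 576.0 y 376.0 z [102.5 114.2 121.8]
block z 48.375887537690005
```

Emit:
carry_out --pt "0.04 -0.01 0.0" --pt "0.08 -0.03 0.0" --pt "0.12 -0.06 0.0" --pt "0.15 -0.09 0.0" --pt "0.18 -0.12 0.0" --pt "0.21 -0.15 0.0" --pt "0.24 -0.18 0.0" --pt "0.26 -0.21 0.0" --pt "0.28 -0.25 0.0" --pt "0.29 -0.29 0.0" --roll '[-0.12,-0.24,-0.36,-0.48,-0.6,-0.72,-0.84,-0.96,-1.08,-1.2]'

```text
time: 2.33
tool_pos: [449.0, 348.6, 250.6]
tool_rot: [-3.141, -0.002, 0.115]
ft_force: [0.0, -0.6, 0.6]
width: 85.6
```

Emit:
carry_out --pt "0.02 -0.035 0.01" --pt "0.04 -0.07 0.02" --pt "0.06 -0.105 0.03" --pt "0.08 -0.14 0.04" --pt "0.1 -0.175 0.05" --pt "0.115 -0.21 0.05" --pt "0.13 -0.245 0.05" --pt "0.13 -0.25 0.05" --pt "0.13 -0.25 0.05" --pt "0.13 -0.25 0.05" --roll '[-0.04,-0.04,-0.04,-0.04,-0.04,-0.04,-0.04,-0.04,-0.04,-0.04]'

```text
time: 3.17
tool_pos: [576.7, 100.9, 300.2]
tool_rot: [-3.141, 0.0, 0.082]
ft_force: [-0.3, 0.5, -0.0]
width: 85.0
```

```bash
cat > c.py <<'E'
from h import *
import sys
p=env.grab_frame('wrist'); save(p,sys.argv[1]); s=env.read_state(); print(s['tool_pos'],s['tool_rot'],'cam',np.round(p['origin']),np.round(p['rotation'],3))
v,u=np.mgrid[0:420,0:560]; W=world(p,np.c_[u.ravel(),v.ravel()]); W=W[p['z_map'].ravel()>0]
print('range',W.min(0).round(),W.max(0).round())
N=W[(abs(W[:,0]-575)<60)&(W[:,1]>130)&(W[:,1]<260)]
T=N[(N[:,2]>108)&(N[:,2]<128)]; 
for y in range(150,260,10):
    S=T[(T[:,1]>=y)&(T[:,1]<y+10)]
    if len(S)>2: print(y,len(S),'x',np.percentile(S[:,0],[1,99]).round(1),'y',S[:,1].min().round(),'z',np.percentile(S[:,2],[10,50,90]).round(1))
B=W[(abs(W[:,0]-575)<40)&(W[:,1]>80)&(W[:,1]<160)&(abs(W[:,2]-50)<8)]
if len(B): print('block z',np.median(B[:,2]))
for q in ['bar_end','block_top']:
    for d in env.place_of(q,p)[:2]: print(q,round(d['score'],2),np.round(d['xy']),world(p,d['xy']).round(1),world(p,d['xy'],89).round(1))
E
python3 c.py w1
```

```text
[576.44715349 102.19944803 300.11075775] [-3.14023954e+00  4.84377107e-04  8.42443225e-02] cam [569. 179. 424.] [2.827 0.    0.082]
range [ 168. -725. -759.] [1729.  300.  371.]
160 8 x [569.9 575.5] y 170.0 z [119.1 119.9 120.8]
170 462 x [568.5 597.9] y 170.0 z [119.7 120.7 121.7]
180 479 x [567.7 597. ] y 180.0 z [119.8 120.7 121.7]
190 500 x [566.9 596.7] y 190.0 z [119.7 120.7 121.7]
200 506 x [566.2 595.6] y 200.0 z [120.  121.  121.9]
210 517 x [565.3 594.8] y 210.0 z [119.7 120.6 121.6]
220 533 x [564.5 594.2] y 220.0 z [119.8 120.7 121.7]
230 544 x [563.7 593.2] y 230.0 z [119.8 120.7 121.7]
240 180 x [563.1 593.3] y 240.0 z [119.6 120.6 121.7]
block z 50.41547795943842
bar_end 0.77 [296. 108.] [[587.7 166.3  51.1]] [[585.8 167.6  89. ]]
block_top 0.81 [284. 109.] [[575.2 163.7  49.8]] [[574.6 165.3  89. ]]
```

View pics/w1.png

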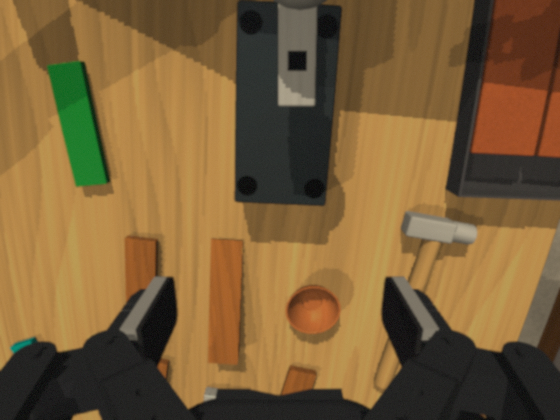

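Emit:
carry_out --pt "-0.02 -0.03 -0.01" --pt "-0.04 -0.06 -0.03" --pt "-0.065 -0.09 -0.05" --pt "-0.09 -0.12 -0.07" --pt "-0.115 -0.15 -0.09" --pt "-0.14 -0.18 -0.11" --pt "-0.16 -0.2 -0.12" --pt "-0.173 -0.215 -0.12" --pt "-0.173 -0.215 -0.12" --pt "-0.173 -0.215 -0.12" --roll '[-0.1,-0.13,-0.13,-0.13,-0.13,-0.13,-0.13,-0.13,-0.13,-0.13]'

```text
time: 4.15
tool_pos: [404.7, -114.2, 181.1]
tool_rot: [-3.14, -0.002, -0.048]
ft_force: [-0.3, -0.1, -0.3]
width: 85.6
```

```bash
cat > d.py <<'E'
from h import *
import sys
p=env.grab_frame('wrist'); save(p,sys.argv[1]); s=env.read_state(); print('tcp',s['tool_pos'],s['tool_rot'],s['ft_force'],s['width'],'cam',np.round(p['origin']))
for q in sys.argv[2:]:
    for d in env.silhouettes(q,p)[:4]:
        if d['score']<.2: continue
        W=rect(p,d['mask']); zt=np.percentile(W[:,2],85); T=W[abs(W[:,2]-zt)<3.5] if q!='wedge' else W[W[:,2]>0]
        rc=cv2.minAreaRect(T[:,:2].astype(np.float32)); a=rc[2]-90 if rc[1][0]>rc[1][1] else rc[2]
        print(q,round(d['score'],2),np.round(d['extent']),'zmed',np.median(T[:,2]).round(1),'ctr',np.round(rc[0],1),np.round(sorted(rc[1]),1),'yaw from +y',round(np.radians(a),3),'ymin/max',T[:,1].min().round(),T[:,1].max().round(),np.median(p['color'][d['mask']],0))
E
python3 d.py w2 packer_a wedge
```

```text
tcp [ 405.65846185 -113.55176934  181.36805096] [-3.14088568e+00 -3.00649274e-03 -4.58790336e-02] [ 0.86143474 -0.00636548  0.13551214] 85.46154524904749 cam [407. -36. 305.]
packer_a 0.93 [131. 327. 113. 118.] zmed 12.3 ctr [ 250.7 -252.8] [ 40.2 139.2] yaw from +y 0.429 ymin/max -315.0 -182.0 [ 10. 117.  99.]
packer_a 0.9 [294. 333.  48. 120.] zmed 12.3 ctr [ 411. -266.] [ 38.7 137. ] yaw from +y -0.109 ymin/max -333.0 -196.0 [126.  75.  34.]
packer_a 0.88 [282. 143.  52. 174.] zmed 12.4 ctr [406.1 -78.8] [ 38.3 137.8] yaw from +y -0.043 ymin/max -148.0 -9.0 [128.  76.  34.]
packer_a 0.86 [512. 307.  72.  95.] zmed 12.3 ctr [ 625.8 -244.3] [41.5 96.4] yaw from +y -0.163 ymin/max -292.0 -194.0 [124.  74.  33.]
wedge 0.68 [415. 153.  61. 216.] zmed 16.2 ctr [473.7 -89.2] [130.4 169.3] yaw from +y 0.025 ymin/max -173.0 -4.0 [136.  81.  36.]
```

View pics/w2.png

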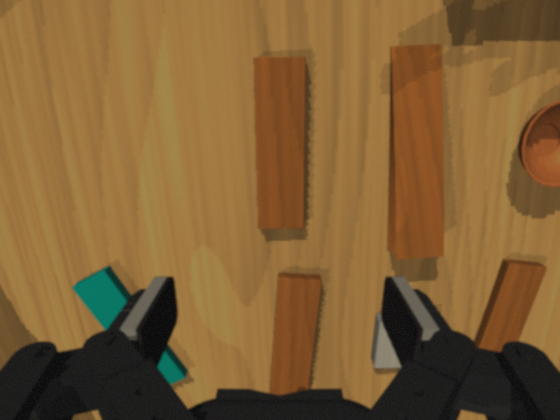

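Emit:
carry_out --pt "-0.0015 -0.0105 -0.03" --pt "-0.0015 -0.0105 -0.06" --pt "-0.0015 -0.0105 -0.09" --pt "-0.0015 -0.0105 -0.115" --pt "-0.0015 -0.0105 -0.135" --pt "-0.0015 -0.0105 -0.15" --pt "-0.0015 -0.0105 -0.158" --pt "-0.0015 -0.0105 -0.164" --pt "-0.0015 -0.0105 -0.164" --pt "-0.0015 -0.0105 -0.164" --roll '[0,0,0,0,0,0,0,0,0,0]'

```text
time: 5.13
tool_pos: [403.3, -125.1, 16.8]
tool_rot: [-3.142, -0.001, -0.047]
ft_force: [0.5, 0.7, -0.7]
width: 85.2
```

Emit:
carry_out --pt "0 0 0" --pt "0 0 0" --pt "0 0 0" --pt "0 0 0" --pt "0 0 0" --pt "0 0 0" --pt "0 0 0" --pt "0 0 0" --pt "0 0 0" --pt "0 0 0" --roll '[0,0,0,0,0,0,0,0,0,0]' --gripper 0.03 --newtons 40

```text
time: 5.97
tool_pos: [403.2, -125.4, 17.7]
tool_rot: [-3.14, -0.002, -0.048]
ft_force: [-2.4, 1.4, 15.6]
width: 38.8
```

Emit:
carry_out --pt "0 0 0.03" --pt "0 0 0.06" --pt "0.02 0.017 0.09" --pt "0.05 0.043 0.11" --pt "0.08 0.069 0.12" --pt "0.11 0.095 0.12" --pt "0.14 0.121 0.12" --pt "0.165 0.142 0.12" --pt "0.185 0.159 0.12" --pt "0.191 0.164 0.12" --roll '[0,0,0,0.06,0.127,0.127,0.127,0.127,0.127,0.127]'

```text
time: 6.8
tool_pos: [596.4, 43.6, 136.3]
tool_rot: [-3.14, -0.003, 0.085]
ft_force: [0.1, 0.9, -0.5]
width: 39.3
```

```bash
python3 d.py w3 packer_a block
```

```text
tcp [595.98235041  42.79435937 136.17068976] [-3.14100609e+00 -2.27558492e-03  8.44793603e-02] [ 1.13384781  1.39590331 -0.47010609] 38.884783969425015 cam [588. 122. 260.]
packer_a 0.92 [284. 171. 122. 342.] zmed 130.9 ctr [592.4  86.1] [ 40.  131.6] yaw from +y 0.07 ymin/max 20.0 153.0 [150.  89.  41.]
block 0.68 [261.  96. 185. 190.] zmed 50.4 ctr [577.1 117.4] [ 99.1 105.9] yaw from +y 0.048 ymin/max 63.0 173.0 [49. 52. 49.]
block 0.36 [175. 336.  52. 169.] zmed 11.2 ctr [515.  -47.8] [32.9 38. ] yaw from +y 0.008 ymin/max -67.0 -29.0 [169. 100.  45.]
block 0.32 [487. 313. 143. 214.] zmed 25.7 ctr [779.4 -21.8] [ 75.4 161.2] yaw from +y 0.139 ymin/max -106.0 54.0 [165. 136.  79.]
```

View pics/w3.png

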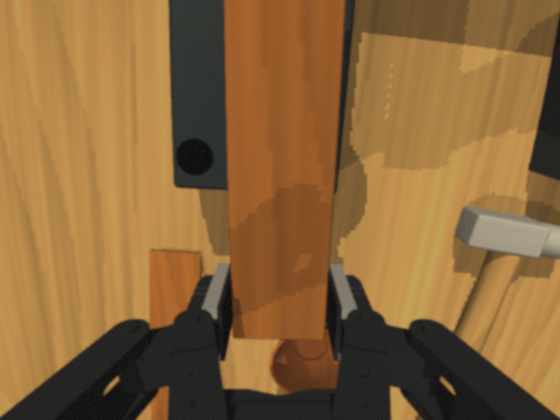

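Emit:
carry_out --pt "-0.002 -0.005 -0.02" --pt "-0.002 -0.005 -0.04" --pt "-0.002 -0.005 -0.056" --pt "-0.002 -0.005 -0.0655" --pt "-0.003 0.005 -0.0655" --pt "-0.004 0.02 -0.0655" --pt "-0.005 0.035 -0.0655" --pt "-0.006 0.048 -0.0655" --pt "-0.007 0.058 -0.0655" --pt "-0.007 0.061 -0.0655" --roll '[0,0,0,0,0,0,0,0,0,0]'

```text
time: 7.78
tool_pos: [586.2, 102.6, 71.4]
tool_rot: [-3.14, -0.001, 0.082]
ft_force: [-0.9, -0.0, 0.0]
width: 38.8
```

Emit:
carry_out --pt "0 0 0" --pt "0 0 -0.001" --pt "0 0 -0.002" --pt "0 0 -0.003" --pt "0 0 -0.003" --pt "0 0 -0.003" --pt "0 0 -0.003" --pt "0 0 -0.003" --pt "0 0 -0.003" --pt "0 0 -0.003" --roll '[0,0,0,0,0,0,0,0,0,0]'

```text
time: 8.62
tool_pos: [586.5, 99.6, 67.9]
tool_rot: [3.141, -0.0, 0.079]
ft_force: [-0.0, 0.1, -0.2]
width: 38.9
```

Emit:
carry_out --pt "0.001 0.001 0" --pt "0.002 0.002 0" --pt "0.002 0.002 -0.001" --pt "0.002 0.002 -0.001" --pt "0.002 0.002 -0.0015" --pt "0.002 0.002 -0.0015" --pt "0.002 0.002 -0.0015" --pt "0.002 0.002 -0.0015" --pt "0.002 0.002 -0.0015" --pt "0.002 0.002 -0.0015" --roll '[0,0,0,0,0,0,0,0,0,0]'

```text
time: 9.45
tool_pos: [588.4, 101.7, 67.8]
tool_rot: [-3.141, 0.0, 0.079]
ft_force: [-2.9, -0.9, 11.7]
width: 38.9
```

```bash
python3 d.py w4 packer_a stake_bar
```

```text
tcp [588.3997106  101.72194414  67.82263418] [-3.14069595e+00  3.81570835e-04  7.89711548e-02] [-3.7008735  -0.88616517 10.81050222] 38.802182830762 cam [581. 180. 192.]
packer_a 0.92 [285. 244. 109. 199.] zmed 62.5 ctr [585.8 120.4] [39.5 83.3] yaw from +y 0.062 ymin/max 78.0 163.0 [137.  83.  42.]
stake_bar 0.97 [292.  74. 166. 148.] zmed 120.7 ctr [582.8 183.3] [26.7 29.9] yaw from +y -1.487 ymin/max 169.0 198.0 [153. 144. 125.]
stake_bar 0.41 [283. 244. 109. 199.] zmed 62.5 ctr [586.1 120.5] [39.5 83.4] yaw from +y 0.062 ymin/max 78.0 163.0 [137.  83.  42.]
```

Emit:
carry_out --pt "0 0 0.001" --pt "0 0 0.001" --pt "0 0 0.001" --pt "0 0 0.001" --pt "0 0 0.001" --pt "0 0 0.001" --pt "0 0 0.02" --pt "0 -0.01 0.05" --pt "0 -0.03 0.09" --pt "0 -0.06 0.13" --roll '[0,0,0,0,0,0,0,0,0,0]' --gripper 0.085

```text
time: 10.43
tool_pos: [588.2, 50.2, 188.2]
tool_rot: [-3.141, 0.001, 0.083]
ft_force: [1.1, 0.2, 1.2]
width: 85.2
```

```bash
python3 d.py w5 packer_a stake_bar block
```

```text
tcp [592.40290717  41.07487582 196.00788426] [ 3.13868806 -0.0120667   0.07314721] [ 2.7997204  -5.83540634  4.35248404] 84.83198175513877 cam [581. 128. 312.]
packer_a 0.96 [ 21.  81.  41. 160.] zmed 12.3 ctr [362.2 114.7] [ 31.  119.7] yaw from +y -0.105 ymin/max 57.0 176.0 [ 28. 119.  41.]
packer_a 0.79 [289.  84.  65. 166.] zmed 62.4 ctr [585.6 132. ] [ 39.5 105.8] yaw from +y 0.061 ymin/max 79.0 184.0 [103.  63.  32.]
stake_bar 0.35 [290.  84.  67. 167.] zmed 62.4 ctr [585.8 131.5] [ 39.8 106.6] yaw from +y 0.059 ymin/max 78.0 184.0 [103.  63.  32.]
block 0.95 [277.  93. 147. 184.] zmed 50.4 ctr [576.9 126.5] [ 98.4 126.5] yaw from +y 0.039 ymin/max 63.0 192.0 [44. 47. 44.]
```

View pics/w5.png

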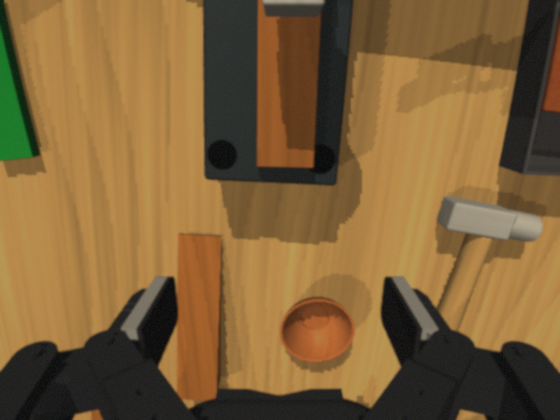

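Emit:
carry_out --pt "-0.015 -0.03 0" --pt "-0.035 -0.065 0" --pt "-0.055 -0.1 -0.005" --pt "-0.075 -0.14 -0.01" --pt "-0.095 -0.18 -0.02" --pt "-0.115 -0.22 -0.03" --pt "-0.135 -0.26 -0.04" --pt "-0.155 -0.295 -0.04" --pt "-0.17 -0.325 -0.04" --pt "-0.182 -0.345 -0.04" --roll '[-0.05,-0.1,-0.15,-0.188,-0.188,-0.188,-0.188,-0.188,-0.188,-0.188]'

```text
time: 11.47
tool_pos: [403.7, -298.0, 145.5]
tool_rot: [3.142, 0.003, -0.11]
ft_force: [0.5, -0.4, -0.1]
width: 85.3
```

```bash
python3 d.py w6 packer_a; sleep 0; python3 d.py w6 packer_a|head -1
```

```text
tcp [ 400.29895813 -303.05998574  146.14165655] [ 3.13744477  0.00381758 -0.11766332] [-2.56318505 -4.3107642   1.06191747] 85.10265661730669 cam [ 412. -220.  269.]
packer_a 0.73 [ 74. 163. 148. 183.] zmed 12.4 ctr [ 251.3 -253.3] [ 41.1 137.4] yaw from +y 0.446 ymin/max -323.0 -184.0 [ 10. 115.  97.]
packer_a 0.61 [288. 156.  60. 194.] zmed 12.4 ctr [ 410.6 -268.1] [ 39.2 138.3] yaw from +y -0.115 ymin/max -338.0 -198.0 [126.  75.  34.]
packer_a 0.59 [540. 128.  39. 188.] zmed 12.3 ctr [ 600.8 -278.4] [ 29.9 116.4] yaw from +y 0.1 ymin/max -335.0 -219.0 [121.  72.  31.]
tcp [ 404.41426668 -297.29593323  145.84778164] [-3.14108803e+00  2.79633061e-03 -1.13349996e-01] [ 0.11856241  0.24826869 -0.7304744 ] 84.82887717730577 cam [ 411. -222.  270.]
```

Emit:
carry_out --pt "0.001 -0.008 -0.02" --pt "0.001 -0.017 -0.045" --pt "0.001 -0.017 -0.07" --pt "0.001 -0.017 -0.095" --pt "0.001 -0.017 -0.113" --pt "0.001 -0.017 -0.122" --pt "0.001 -0.017 -0.126" --pt "0.001 -0.017 -0.126" --pt "0.001 -0.017 -0.126" --pt "0.001 -0.017 -0.126" --roll '[0,0,0,0,0,0,0,0,0,0]'

```text
time: 12.5
tool_pos: [408.4, -313.7, 22.2]
tool_rot: [3.141, -0.002, -0.108]
ft_force: [-0.5, 0.4, -0.7]
width: 85.0
```

Emit:
carry_out --pt "0 0 0" --pt "0 0 0" --pt "0 0 0" --pt "0 0 0" --pt "0 0 0" --pt "0 0 0" --pt "0 0 0.01" --pt "0 0 0.03" --pt "0 0 0.06" --pt "0 0 0.1" --roll '[0,0,0,0,0,0,0,0,0,0]' --gripper 0.03 --newtons 40

```text
time: 13.33
tool_pos: [405.5, -312.3, 120.7]
tool_rot: [-3.14, 0.005, -0.109]
ft_force: [1.1, -0.5, 0.5]
width: 39.0
```

Emit:
carry_out --pt "0.012 0.022 0.01" --pt "0.03 0.056 0.02" --pt "0.05 0.092 0.02" --pt "0.07 0.128 0.02" --pt "0.09 0.165 0.02" --pt "0.11 0.202 0.02" --pt "0.13 0.239 0.02" --pt "0.15 0.276 0.02" --pt "0.168 0.309 0.02" --pt "0.18 0.332 0.02" --roll '[0.05,0.1,0.15,0.185,0.185,0.185,0.185,0.185,0.185,0.185]'

```text
time: 14.17
tool_pos: [588.9, 23.6, 141.4]
tool_rot: [-3.14, -0.001, 0.081]
ft_force: [-0.0, -0.7, -0.5]
width: 38.6
```

```bash
python3 d.py w7 >/dev/null;python3 d.py w7 >/dev/null; python3 d.py w7 packer_a
```

```text
tcp [587.99201939  21.59291345 141.0748559 ] [-3.14157616e+00  6.39591340e-05  8.16162829e-02] [-0.52749693 -1.18278975 -0.4417601 ] 38.50257284439886 cam [581. 103. 265.]
packer_a 0.73 [277. 168. 116. 336.] zmed 131.5 ctr [584.2  67.5] [ 39.9 133.8] yaw from +y 0.087 ymin/max 1.0 136.0 [148.  88.  40.]
```

Emit:
carry_out --pt "0.004 0.006 -0.02" --pt "0.004 0.006 -0.038" --pt "0.004 0.006 -0.05" --pt "0.004 0.006 -0.0545" --pt "0.0035 0.016 -0.0545" --pt "0.0025 0.031 -0.0545" --pt "0.0015 0.046 -0.0545" --pt "0.0005 0.061 -0.0545" --pt "0 0.071 -0.0545" --pt "-0.0005 0.077 -0.0545" --roll '[-0.01,-0.01,-0.01,-0.01,-0.01,-0.01,-0.01,-0.01,-0.01,-0.01]'

```text
time: 15.2
tool_pos: [587.2, 97.5, 87.5]
tool_rot: [-3.141, -0.001, 0.068]
ft_force: [0.8, 0.1, -1.0]
width: 38.6
```

Emit:
carry_out --pt "0 0 0" --pt "0 0 -0.001" --pt "0 0 -0.0015" --pt "0 0 -0.002" --pt "0 0 -0.002" --pt "0 0 -0.002" --pt "0 0 -0.002" --pt "0 0 -0.002" --pt "0 0 -0.002" --pt "0 0 -0.002" --roll '[0,0,0,0,0,0,0,0,0,0]'

```text
time: 16.03
tool_pos: [586.9, 95.4, 84.7]
tool_rot: [3.142, -0.0, 0.066]
ft_force: [-0.3, -0.1, 0.0]
width: 38.8
```

```bash
python3 d.py w8 packer_a
```

```text
tcp [586.91496261  95.43686682  84.72079897] [ 3.14155007e+00 -1.37466692e-04  6.61119743e-02] [ 0.17428133  0.51353487 -0.37473002] 38.797114473303814 cam [581. 174. 209.]
packer_a 0.91 [276. 168. 110. 335.] zmed 75.1 ctr [582.7 137.9] [ 39.3 132.7] yaw from +y 0.069 ymin/max 71.0 203.0 [161.  97.  45.]
packer_a 0.66 [332. 169.   9. 115.] zmed 62.1 ctr [604.3 145.1] [ 0.1 45.9] yaw from +y 0.067 ymin/max 122.0 168.0 [82. 52. 31.]
packer_a 0.47 [291.  55. 132. 109.] zmed 120.7 ctr [582.8 182.2] [24.1 30.1] yaw from +y -1.501 ymin/max 169.0 195.0 [148. 140. 121.]
```

View pics/w8.png

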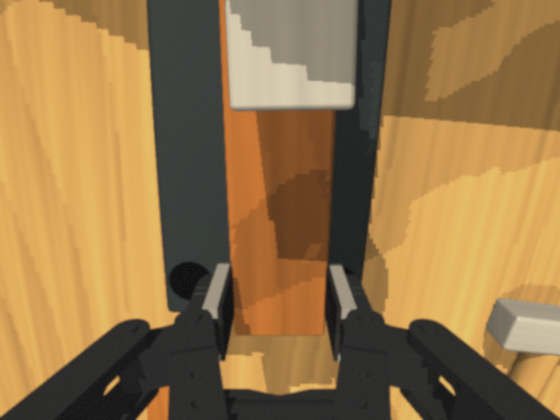

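Emit:
carry_out --pt "0.001 0.002 0" --pt "0.002 0.005 0" --pt "0.002 0.0065 0" --pt "0.002 0.0065 0" --pt "0.002 0.0065 -0.0005" --pt "0.002 0.0065 -0.001" --pt "0.002 0.0065 -0.001" --pt "0.002 0.0065 -0.001" --pt "0.002 0.0065 -0.001" --pt "0.002 0.0065 -0.001" --roll '[0,0,0,0,0,0,0,0,0,0]'

```text
time: 16.97
tool_pos: [588.9, 102.0, 83.9]
tool_rot: [-3.141, -0.0, 0.066]
ft_force: [-0.5, 0.7, 0.7]
width: 38.5
```

```bash
python3 d.py w9 packer_a
```

```text
tcp [588.93622255 102.08853302  83.87080472] [-3.14129862e+00 -2.28954015e-04  6.61102245e-02] [-1.37066768  0.48835764  2.52609714] 38.69083243764207 cam [583. 180. 208.]
packer_a 0.73 [280. 238. 106. 199.] zmed 74.4 ctr [586.4 121.2] [39.7 86.7] yaw from +y 0.072 ymin/max 77.0 166.0 [137.  83.  42.]
```

Emit:
carry_out --pt "0 0 0" --pt "0 0 0" --pt "0 0 0" --pt "0 0 0" --pt "0 0 0.001" --pt "0 0 0.005" --pt "0 0 0.025" --pt "0 -0.01 0.05" --pt "0 -0.035 0.08" --pt "-0.01 -0.07 0.1" --roll '[0,0,0,0,0,0,0,0,0,0]' --gripper 0.085

```text
time: 17.9
tool_pos: [581.6, 34.8, 186.4]
tool_rot: [-3.141, -0.005, 0.072]
ft_force: [1.2, -1.4, 0.6]
width: 85.0
```

```bash
python3 d.py w10 ; python3 d.py w10 packer_a
```

```text
tcp [580.15230232  21.8668962  190.29488323] [ 3.13704387 -0.00779766  0.05830897] [-1.06053294 -7.96660842  1.21227082] 84.99112532204066 cam [574. 113. 310.]
tcp [580.20596715  23.80392854 188.48974003] [ 3.13864281 -0.00731736  0.05622856] [ 0.34314704 -1.10365506  0.30531678] 84.75245188887635 cam [573. 101. 314.]
packer_a 0.83 [300.  65.  63. 131.] zmed 74.4 ctr [587.1 116.7] [39.2 76.1] yaw from +y 0.069 ymin/max 78.0 156.0 [133.  79.  35.]
packer_a 0.7 [ 23.  70.  43. 136.] zmed 12.3 ctr [348.  108.9] [ 33.9 102.6] yaw from +y 0.158 ymin/max 56.0 162.0 [ 26. 115.  39.]
packer_a 0.55 [317. 383.  38.  13.] zmed 11.7 ctr [ 630.6 -196.9] [10.5 36.1] yaw from +y -1.459 ymin/max -204.0 -193.0 [114.  70.  34.]
packer_a 0.42 [207. 293.  44. 174.] zmed 26.6 ctr [ 520.4 -142.7] [39.5 57.9] yaw from +y 0.021 ymin/max -172.0 -114.0 [153.  90.  41.]
```

Emit:
carry_out --pt "-0.005 -0.03 0" --pt "-0.01 -0.065 0" --pt "-0.02 -0.1 0" --pt "-0.03 -0.13 0" --pt "-0.04 -0.155 0" --pt "-0.05 -0.17 0" --pt "-0.06 -0.18 0" --pt "-0.06 -0.18 0" --pt "-0.06 -0.18 0" --pt "-0.06 -0.18 0" --roll '[-0.04,-0.04,-0.04,-0.04,-0.04,-0.04,-0.04,-0.04,-0.04,-0.04]'

```text
time: 18.88
tool_pos: [519.9, -145.9, 183.5]
tool_rot: [-3.141, -0.0, 0.029]
ft_force: [-0.4, 0.4, 0.2]
width: 84.7
```

```bash
python3 d.py w11 wedge
```

```text
tcp [ 519.96969522 -145.85458694  183.53328285] [-3.14080126e+00 -3.99195147e-04  2.94056142e-02] [ 0.86469384  0.46043229 -0.1627451 ] 85.08163026474567 cam [516. -68. 308.]
wedge 0.96 [282. 119.  55. 222.] zmed 17.0 ctr [519.4 -88.5] [ 39.3 168.9] yaw from +y 0.022 ymin/max -173.0 -4.0 [142.  84.  38.]
```

View pics/w11.png

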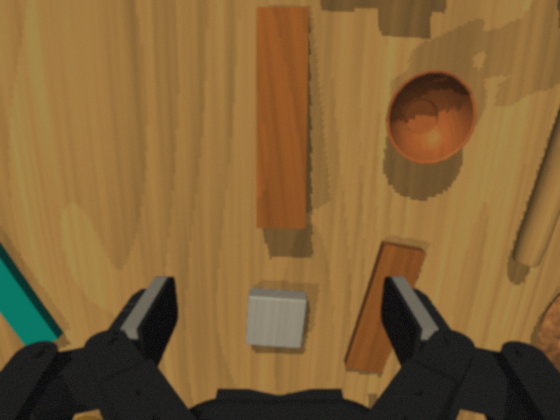

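Emit:
carry_out --pt "0.001 -0.007 -0.03" --pt "0.001 -0.007 -0.06" --pt "0.001 -0.007 -0.09" --pt "0.001 -0.007 -0.115" --pt "0.001 -0.007 -0.137" --pt "0.001 -0.007 -0.152" --pt "0.001 -0.007 -0.158" --pt "0.001 -0.007 -0.161" --pt "0.001 -0.007 -0.161" --pt "0.001 -0.007 -0.161" --roll '[-0.007,-0.007,-0.007,-0.007,-0.007,-0.007,-0.007,-0.007,-0.007,-0.007]'

```text
time: 19.82
tool_pos: [520.9, -155.0, 23.5]
tool_rot: [3.141, -0.002, 0.02]
ft_force: [0.1, -0.3, -0.0]
width: 84.9
```

Emit:
carry_out --pt "0 0 0" --pt "0 0 0" --pt "0 0 0" --pt "0 0 0" --pt "0 0 0" --pt "0 0 0" --pt "0 0 0" --pt "0 0 0.02" --pt "0 0 0.05" --pt "0 0 0.09" --roll '[0,0,0,0,0,0,0,0,0,0]' --gripper 0.03 --newtons 70

```text
time: 20.65
tool_pos: [517.3, -154.2, 111.2]
tool_rot: [-3.141, 0.007, 0.019]
ft_force: [0.8, 1.0, -0.3]
width: 38.6
```

Emit:
carry_out --pt "0.01 0.02 0.02" --pt "0.025 0.045 0.03" --pt "0.04 0.075 0.03" --pt "0.053 0.105 0.03" --pt "0.065 0.13 0.03" --pt "0.072 0.15 0.03" --pt "0.0755 0.1575 0.03" --pt "0.0755 0.1575 0.03" --pt "0.0755 0.1575 0.03" --pt "0.0755 0.1575 0.03" --roll '[0.03,0.058,0.058,0.058,0.058,0.058,0.058,0.058,0.058,0.058]'

```text
time: 21.48
tool_pos: [594.5, -0.2, 142.6]
tool_rot: [3.14, 0.001, 0.074]
ft_force: [0.0, -0.5, -0.9]
width: 38.2
```

```bash
python3 d.py w12 wedge packer_a; cat >> d.py <<'E'
m=[d for d in env.silhouettes('wedge',p)][:1]
if m:
    W=rect(p,m[0]['mask']); t=W[:,1]; A=np.c_[W,np.ones(len(W))][:,[0,1,3]]
    print('plane z=ax+by+c',np.linalg.lstsq(A,W[:,2],rcond=None)[0], 'ymax',t.max())
E
python3 d.py w12
```

```text
tcp [ 5.94522047e+02 -2.51433259e-01  1.42718801e+02] [3.14050140e+00 6.18737011e-04 7.35001127e-02] [ 0.28781136 -0.03510998 -1.17848261] 38.72294421159729 cam [588.  78. 267.]
wedge 0.87 [282. 177. 117. 353.] zmed 138.8 ctr [590.3  45.3] [ 39.6 128.7] yaw from +y 0.067 ymin/max -19.0 111.0 [152.  90.  40.]
tcp [594.95531572   0.79392733 142.81998813] [3.14127581e+00 1.69343182e-05 7.45368392e-02] [-0.15927081 -0.76608483 -1.04850784] 38.856477288897935 cam [588.  79. 267.]
plane z=ax+by+c [ 6.66647968e-03 -1.55977771e-01  1.43911881e+02] ymax 111.5240509853366
```

Emit:
carry_out --pt "0.0013 0.002 -0.015" --pt "0.0013 0.002 -0.03" --pt "0.0013 0.002 -0.04" --pt "0.0013 0.002 -0.0435" --pt "0.001 0.008 -0.0435" --pt "0 0.02 -0.0435" --pt "-0.001 0.035 -0.0435" --pt "-0.0022 0.05 -0.0435" --pt "-0.0033 0.065 -0.0435" --pt "-0.004 0.075 -0.0435" --roll '[0,0,0,0,0,0,0,0,0,0]'

```text
time: 22.57
tool_pos: [591.7, 81.0, 99.9]
tool_rot: [-3.14, -0.001, 0.08]
ft_force: [-0.1, -0.3, -1.5]
width: 38.6
```

Emit:
carry_out --pt "0 0 0" --pt "0 0 0" --pt "0 0 -0.0005" --pt "0 0 -0.0005" --pt "0 0 -0.001" --pt "0 0 -0.001" --pt "0 0 -0.001" --pt "0 0 -0.001" --pt "0 0 -0.001" --pt "0 0 -0.001" --roll '[0,0,0,0,0,0,0,0,0,0]'

```text
time: 23.4
tool_pos: [591.4, 77.4, 98.2]
tool_rot: [-3.142, -0.0, 0.077]
ft_force: [0.3, -0.2, -0.2]
width: 38.5
```

```bash
python3 d.py w13 wedge packer_a
```

```text
tcp [591.41240844  77.40622092  98.20698076] [ 3.14154887e+00 -1.20095414e-04  7.70319708e-02] [-0.41540311 -0.4753647  -0.9663856 ] 38.65898906137217 cam [584. 156. 222.]
wedge 0.94 [281. 191. 117. 322.] zmed 96.0 ctr [587.3 116.7] [ 39.8 115.9] yaw from +y 0.067 ymin/max 58.0 176.0 [165.  98.  45.]
plane z=ax+by+c [ 6.66389777e-03 -1.46644466e-01  1.10338991e+02] ymax 175.8608005617229
```

View pics/w13.png

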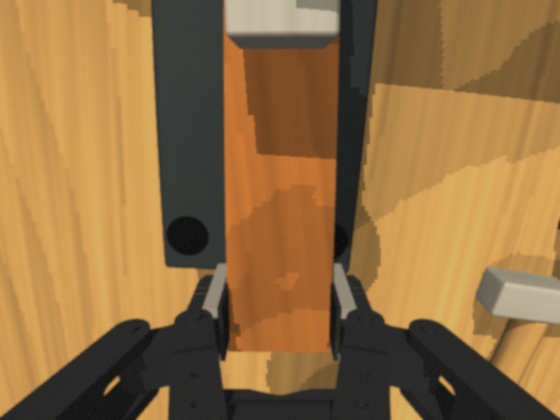

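Emit:
carry_out --pt "0 0.001 0" --pt "0 0.003 0" --pt "-0.0002 0.005 0" --pt "-0.0004 0.007 0" --pt "-0.0006 0.009 0" --pt "-0.0008 0.011 0" --pt "-0.0009 0.012 0" --pt "-0.0009 0.012 0" --pt "-0.0009 0.012 0" --pt "-0.0009 0.012 0" --roll '[0,0,0,0,0,0,0,0,0,0]'

```text
time: 24.43
tool_pos: [590.5, 89.3, 98.2]
tool_rot: [3.141, -0.0, 0.077]
ft_force: [0.5, -0.0, -0.8]
width: 38.5
```

Emit:
carry_out --pt "0 0.0005 0" --pt "0 0.001 0" --pt "0 0.0015 0" --pt "-0.0001 0.002 0" --pt "-0.0002 0.0025 0" --pt "-0.0003 0.003 0" --pt "-0.0003 0.0035 0" --pt "-0.0003 0.004 0" --pt "-0.0003 0.004 0" --pt "-0.0003 0.004 0" --roll '[0,0,0,0,0,0,0,0,0,0]'

```text
time: 25.27
tool_pos: [590.2, 93.5, 98.2]
tool_rot: [-3.142, -0.0, 0.077]
ft_force: [0.1, -0.3, -1.5]
width: 38.6
```

Emit:
carry_out --pt "0 0 -0.0002" --pt "0 0 -0.0004" --pt "0 0 -0.0006" --pt "0 0.0005 -0.0006" --pt "0 0.001 -0.0006" --pt "-0.0001 0.0015 -0.0006" --pt "-0.0002 0.002 -0.0006" --pt "-0.0002 0.002 -0.0006" --pt "-0.0002 0.002 -0.0006" --pt "-0.0002 0.002 -0.0006" --roll '[0,0,0,0,0,0,0,0,0,0]'

```text
time: 26.1
tool_pos: [590.0, 95.6, 97.6]
tool_rot: [-3.141, -0.0, 0.077]
ft_force: [-0.1, -0.8, -1.0]
width: 38.6
```

Emit:
carry_out --pt "0 0.0005 0" --pt "0 0.001 0" --pt "0 0.0015 0" --pt "-0.0001 0.002 0" --pt "-0.0002 0.002 0" --pt "-0.0002 0.002 0" --pt "-0.0002 0.002 0" --pt "-0.0002 0.002 0" --pt "-0.0002 0.002 0" --pt "-0.0002 0.002 0" --roll '[0,0,0,0,0,0,0,0,0,0]'

```text
time: 26.93
tool_pos: [589.9, 97.6, 97.7]
tool_rot: [-3.141, -0.0, 0.077]
ft_force: [-0.1, -0.7, -0.2]
width: 38.8
```

Emit:
carry_out --pt "0 0.0005 0" --pt "0 0.001 0" --pt "0 0.0015 0" --pt "-0.0001 0.002 0" --pt "-0.0002 0.002 0" --pt "-0.0002 0.002 0" --pt "-0.0002 0.002 0" --pt "-0.0002 0.002 0" --pt "-0.0002 0.002 0" --pt "-0.0002 0.002 0" --roll '[0,0,0,0,0,0,0,0,0,0]'

```text
time: 27.77
tool_pos: [589.7, 98.9, 97.6]
tool_rot: [3.141, -0.0, 0.077]
ft_force: [0.6, -3.1, 0.1]
width: 38.9
```

```bash
python3 d.py w14 wedge
```

```text
tcp [589.6679586   98.93390702  97.63855946] [ 3.14095324e+00 -2.51235239e-04  7.67511739e-02] [ 0.25176023 -3.60254571  0.34932261] 38.646693226289635 cam [582. 177. 222.]
wedge 0.86 [281. 196. 116. 312.] zmed 97.8 ctr [586.2 131.7] [ 39.7 104.1] yaw from +y 0.065 ymin/max 79.0 182.0 [165.  98.  45.]
plane z=ax+by+c [ 7.03451398e-03 -1.31405763e-01  1.10975568e+02] ymax 182.33359783216545
```

Emit:
carry_out --pt "0 0.0003 0" --pt "0 0.0006 0" --pt "0 0.0009 0" --pt "-0.0001 0.0012 0" --pt "-0.0001 0.0015 0" --pt "-0.0001 0.0015 0" --pt "-0.0001 0.0015 0" --pt "-0.0001 0.0015 0" --pt "-0.0001 0.0015 0" --pt "-0.0001 0.0015 0" --roll '[0,0,0,0,0,0,0,0,0,0]'

```text
time: 28.75
tool_pos: [589.6, 99.3, 97.6]
tool_rot: [3.14, -0.0, 0.076]
ft_force: [0.3, -6.9, 0.9]
width: 38.6
```

Emit:
carry_out --pt "0 0.0005 0" --pt "0 0.001 0" --pt "0 0.0015 0" --pt "-0.0001 0.002 0" --pt "-0.0002 0.0023 0" --pt "-0.0002 0.0023 0" --pt "-0.0002 0.0023 0" --pt "-0.0002 0.0023 0" --pt "-0.0002 0.0023 0" --pt "-0.0002 0.0023 0" --roll '[0,0,0,0,0,0,0,0,0,0]'

```text
time: 29.58
tool_pos: [589.5, 99.6, 97.6]
tool_rot: [3.137, -0.0, 0.075]
ft_force: [1.0, -9.6, 0.2]
width: 38.3
```

Emit:
carry_out --pt "0 0.0005 0" --pt "0 0.001 0" --pt "0 0.0015 0" --pt "-0.0001 0.002 0" --pt "-0.0002 0.0025 0" --pt "-0.0002 0.0025 0" --pt "-0.0002 0.0025 0" --pt "-0.0002 0.0025 0" --pt "-0.0002 0.0025 0" --pt "-0.0002 0.0025 0" --roll '[0,0,0,0,0,0,0,0,0,0]'

```text
time: 30.42
tool_pos: [589.4, 99.9, 97.7]
tool_rot: [3.135, -0.0, 0.074]
ft_force: [1.1, -14.0, -0.0]
width: 38.7
```

```bash
python3 d.py w15 wedge packer_a; cat > e.py <<'E'
from h import *
p=env.grab_frame('side'); s=env.read_state(); print(s['time'],s['tool_pos'],s['ft_force'],s['width'])
im=p['color'][120:230,230:340]; cv2.imwrite('pics/s2.png',cv2.resize(cv2.cvtColor(im,cv2.COLOR_RGB2BGR),None,fx=5,fy=5,interpolation=2))
E
python3 e.py
```

```text
tcp [589.35926703  99.92204773  97.705132  ] [ 3.13469325e+00 -3.64447774e-04  7.37218919e-02] [  0.64544237 -12.93400989  -0.17010836] 38.43298883722833 cam [582. 179. 221.]
wedge 0.65 [280. 198. 114. 311.] zmed 97.9 ctr [585.8 135. ] [ 39.9 108.3] yaw from +y 0.068 ymin/max 80.0 188.0 [165.  98.  45.]
plane z=ax+by+c [ 5.98664258e-03 -1.26459428e-01  1.11168602e+02] ymax 187.69585028569952
30.6667 [589.39872912  99.93147262  97.71537575] [  0.8694518  -13.99512616  -0.50981704] 38.352712967055865
```

View pics/s2.png

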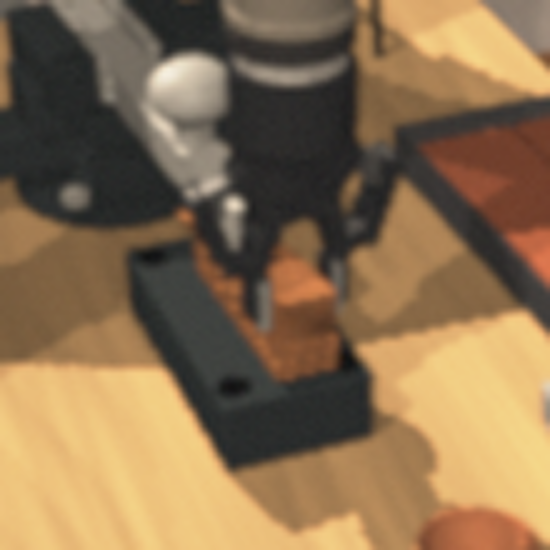

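```bash
python3 -c "
from plant import env
s=env.read_state();print(s['ft_force'],s['tool_pos']);print(env.finish_job())"
```

```text
[  0.8694518  -13.99512616  -0.50981704] [589.39872912  99.93147262  97.71537575]
the job is handed in; nothing more can be done
None
```

The stake arm is propped and the job is handed in at about 30.7 s of the 59 s allowed; no verdict came back.

- **Packers:** The gap under the arm measured about 40 mm, so I laid two brown packers flat on the block. They are stacked squarely, about 48 mm in under the arm, and within about 1° of its line.
- **Wedge:** It went in thin end first, in line with the arm. It began to bind with its tip about 79 mm in, where the measured gap said it would. I then raised the push gently.
- **Last checks:** The push was steady at 13–14 N along the arm with almost no vertical force. The wedge was still gripped at about 38 mm opening, and the wedge end sat at the height expected if it rests on the top packer. The last side picture showed the stack upright and in line. I did not re-measure the other things on the bench after the moves, but no move was routed through them.

**Readings that were a little off:**
- When I gripped the first packer, the fingertips pressed on the bench with about 16 N.
- The fitted slope of the wedge's top came out a bit shallower than nominal. I put that down mainly to pixels of the arm getting into the fit, as even before insertion the tip was only about 1 mm high.

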